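Show the base of a sample vial to the inspection camera over a drip cup

ROBOT

A 7-joint arm with a two-finger parallel gripper is mounted at the origin on a cart in front of the work surface, level with it; the furniture and walls round the work are solid. World frame = base frame: x ahead of the robot, y to its left, z up, the work surface at z = 0. Lengths are in m, angles in rad, forces in N, time in s.
With the tool pointing down it reaches from about 0.35 to 0.9 m from the base axis. Payload 8.1 kg.
Tool frame: the origin (TCP) lies midway between the tips of the shut fingers; the grasp point (between the pads) lies 19 mm behind it (arm.hold_point_z is the distance from the TCP to the grasp point, in m); z points along the fingers, y is the direction in which the jaws open and shut (so a half turn about z gives the same grasp; the last joint's range is limited). The gripper opens to 92 mm and grips with 3 to 60 N. Pads are 19 mm wide; open, the fingers measure 130 mm over their backs; the gripper's body (75 mm by 190 mm) begins 47 mm behind the grasp point.
Start: joints at [-1.266, 0.434, 0.025, 1.573, -0.012, 1.134, -0.075], TCP at [0.248, 0.574, 0.189] pointing down, gripper open.
Joint ranges: [-2.62, 2.62], [-0.44, 2.09], [-1.27, 1.32], [0.08, 2.57], [-1.32, 4.46], [0.12, 2], [-2.74, 2.74]. Speed limits (rad/s): [2.22, 2.22, 3.01, 3.01, 3.14, 3.14, 3.14].

INTERFACE

Orientations are given as a rotation vector (axis times angle).
In Python, from cell import arm gives the robot as it stands.
- The arm moves only by the shell command python3 -m pendant 'ROWS' [FORCE]. ROWS is JSON, a list of rows, each a list of 3 entries, a list of its own where there are three numbers: the shift along the tool's x, y, z in m, then the turn, a rotation vector about the tool's x, y, z in degrees, then the finger opening in m, from 0 to 0.0918. A call has 1 to 10 rows; each row shifts and turns the commanded pose from where the row before left it, along the tool's axes as they then stand; what a row does not reach is not made up. A row lasts 1/8 s, in which the tool goes at most 62.5 mm and 10.7 degrees, less where a joint would pass 70% of its speed; a pose out of reach is approached as far as the arm can. A call with a gripper value outside its range is refused whole. The fingers move at their own pace and stop on an object; FORCE is the grip in N (left out, the last holds). Time passes only in rows, so rows that do not move let the fingers close. It gives the time, the measured TCP pose, the force and the opening at its end, in the units of the state.
- arm.observe(): the state, without advancing time (a new reading comes with each control period).
- arm.get_image(name): name is "scene" or "top" or "wrist"; returns (picture, depth): 480x640x3 uint8, red, green, blue; 480x640 float32, m along the optical axis (not along the pixel's ray), 0 where there is no reading.
- arm.camera_params(name): a dict with "fovy" (degrees; the focal length in pixels is half the picture's height over the tangent of half this angle, whatever the lens; pixels are square), "cx", "cy" (the principal point, pixels), "rvec" (rotation vector, rad) and "tvec" (3), from world to camera coordinates, as OpenCV has them; the wrist camera has in their place "mount" (4x4, takes a point from camera to tool coordinates, whose origin is the TCP and whose axes are the flange's). Camera axes: x right, y down, z forward; pixel columns grow to the right and rows downward; lengths in m; the calibration is good to about 2 mm. A picture is of the moment at which its call begins: read the wrist's pose just before it. camera_params takes no time and is no camera call.
- arm.sign_off(): hands the job in, once; it reports no verdict.
Trained networks look in the newest picture that a camera, given by its name, has taken for a name from the list of things; names that differ only in an ending like _2 or _b are one class to them, and where a whole thing is asked for, a point or a joint stands for the part that bears it (a point fixed in the world has none). Each returns a list of dicts, best first, with "conf" (0 to 1); they miss things now and then, are a little off and sometimes report something else, mostly with a low value. They report only what shows in the picture. A call takes as long as a camera call. They do not tell look-alikes from the thing itself.
- arm.look_for(camera, label): "rect" ([centre column, centre row, width, height] in pixels, round what is visible of it).
- arm.masks_of(camera, label): "pixels" (480x640 bool, what is visible of it) and "rect" ([centre column, centre row, width, height] in pixels, round what is visible of it).
The state is a dict: "clock": time; "joints": joint angles; "dq": joint speeds; "joint_efforts": joint torques, N m; "position": TCP position; "ee_rot": TCP orientation; "force": force on the tool from outside, world axes, zero at the start; "ft_torque": the same for the moment, N m; "width": opening from 0.0 (shut) to 1.0 (fully open).
Only numpy, scipy, OpenCV 4.12 (cv2) and the standard library are available. Lean on these libraries where they do the work, as an engineer would, in place of code of your own. Each camera call takes 0.05 s, during which the arm holds its last target.

TASK

First slide the open steel cup across the board, without lifting it, into the green ring below the camera's focus, and let go of it there. Then take the white-capped vial out of the blue block and hold it in the air, cap uppermost, so that its base squarely faces the lens, on the lens axis and 15 cm in front of the glass; leave the cup in the green ring, and leave the black-capped vials and the cup's lid where they are. Finish while still holding the vial there steadily: do not put it down or let go.

Things in the scene. Friction and masses are not known exactly. Their poses are not given: they have to be found in the camera images.
- station: White board, 310 (y) x 240 (x) x 4 mm, fixed. Origin on its underside, below the camera's focus; x points from the green ring to the camera, z up; it covers x -55 to +185, y -155 to +155 mm. Flat print: green ring at (0, 0), black rings at (0, +110) and (0, -110) mm, 84 mm outside, 72 mm inside diameter. The camera in its fork covers x +75 to +175, y -40 to +40 mm, up to 130 mm high.
- ring_centre (a point): Centre of the green ring, on the board's top face; the cup (52 mm) stands wholly inside the ring's 72 mm inner edge when within 10 mm of it.
- inspection_camera: Small grey camera with a black lens barrel and a bright metal light ring, 44 mm wide, fixed in a dark fork on the board. Origin: centre of the lens's front face. z is the viewing axis, out of the lens: upwards and back over the green ring to the robot's side, 40 degrees (0.70 rad) from vertical. The camera extends 85 mm behind the lens and 23 mm to either side.
- focus_point (a point): Focus of the camera: empty point in the air on the viewing axis, 150 mm in front of the lens, about 225 mm above the worktop and straight above the green ring. The centre of the vial's base belongs here.
- steel_cup_center (a point): Open round steel cup, loose, 52 mm across at the rim, 46 mm at the foot, 37 mm high, about 90 g; it stands on one of the two black rings. Point: on its axis, half-way up (18.5 mm above its underside); z up along its axis. It pivots between fingers that grip it crosswise to the slide: grip it along the slide, or push it low down, so that it does not tip.
- steel_cup: The same steel cup; origin at the centre of its underside.
- lid_center (a point): Grey lid of the cup with a small knob, loose, 55 mm across, 20 mm high, lying on the other black ring; leave it. Point: on its axis 10 mm above its underside.
- white_vial_center (a point): The vial with the WHITE cap (the others' are black): round clear glass, body 28 mm wide, 60 mm high with its cap (24 mm wide, from 48 mm up), about 35 g, loose in a pocket of the blue block, its lowest 20 mm sunk. Point: on its axis, 30 mm above its base; z from base to cap. Grip it from above round the upper body and cap, firmly (about 35 N).
- white_vial: The same white-capped vial; origin at the centre of its base, z from base to cap.
- black_vial_a_center (a point): A black-capped vial of the same size in another pocket of the block; leave it. Point: half-way up its axis.
- black_vial_b_center (a point): The other black-capped vial in the block; leave it. Point: half-way up its axis.
- vial_block: Blue block, 56 (x) x 170 (y) x 26 mm high, fixed, with three round pockets 31 mm wide, 20 mm deep in a row along its y axis at y = -56, 0 and +56 mm, a vial in each. Origin: centre of its underside. The vials stand 40 mm out of its top; gripping across the row (along the block's x) keeps the fingers clear of the neighbours.
Not all that is in view belongs to the job. Of the things like the steel_cup, leave any that is yellow; of the rest the larger one is meant.

How it is judged:
On the way, in this order (a step that is already met when the one before it is completed fails the run):
1. the steel cup stands let go inside the green ring, the white-capped vial still in its pocket (horizontal distance between steel_cup_center and ring_centre below 0.013 m and angle between steel_cup_center's own z axis and vertical below 0.1 rad and contact force between steel_cup and the fingers below 0.05 N and linear speed of steel_cup below 0.02 m/s and distance of white_vial_center from where it was at the start of the episode below 0.02 m), for 0.2 s.
2. the white-capped vial is gripped and lifted clear of the block (height (world z) of white_vial above 0.05 m and contact force between white_vial and the fingers above 0.5 N and contact force between white_vial and vial_block below 0.05 N), for 0.2 s.
At the end, for the whole second after the job is handed in: The white-capped vial is held still in the air by the fingers alone, the centre of its base within 20 mm of the camera's focus, its axis within 0.2 rad (11 degrees) of the viewing axis, cap uppermost; the cup stands upright with its centre within 13 mm of the green ring's centre (distance between white_vial and focus_point below 0.02 m and angle between the z axis of white_vial and the z axis of inspection_camera, either way round below 0.2 rad and angle between white_vial's own z axis and vertical below 1.1 rad and contact force between white_vial and the fingers above 0.5 N and contact force between white_vial and station below 0.05 N and contact force between white_vial and steel_cup below 0.05 N and linear speed of white_vial below 0.03 m/s and angular speed of white_vial below 0.3 rad/s and horizontal distance between steel_cup_center and ring_centre below 0.013 m and angle between steel_cup_center's own z axis and vertical below 0.1 rad); the arm keeps its last pose, push and grip.
It fails at once if the cup is lifted off the board (more than 8 mm) or tipped (z of steel_cup in the frame of station above 0.012 m or angle between steel_cup_center's own z axis and vertical above 0.3 rad).
It fails at once if a black-capped vial is moved by more than 25 mm (distance of any of black_vial_a_center, black_vial_b_center from where it was at the start of the episode above 0.025 m).
It fails at once if the cup's lid is moved by more than 30 mm (distance of lid_center from where it was at the start of the episode above 0.03 m).
It also fails if it takes over 51 s, if anything falls off the work surface, if the arm or the gripper's body presses on something with over 40 N, if the wrist force passes 120 N, or if a joint passes its speed limit or range.

## Working session

There is one attempt and no reset: what is moved stays moved. The work goes in short steps, Python scripts to look and compute and a shell command to move; the robot and the scene stay as the last step left them, time stands still between calls to the robot, and variables do not carry over. Pictures are saved under pics/ and viewed, and the job is handed in when it is done.

```bash
ls; mkdir -p pics
cat > h.py <<'E'
import numpy as np, cv2
from cell import arm
from scipy.spatial.transform import Rotation as R
def cam(name,s=None):
    p=arm.camera_params(name); f=240/np.tan(np.radians(p['fovy'])/2)
    if 'mount' in p:
        s=s or arm.observe(); T=np.eye(4);T[:3,:3]=R.from_rotvec(s['ee_rot']).as_matrix();T[:3,3]=s['position']
        M=T@np.array(p['mount'])
    else:
        W=np.eye(4);W[:3,:3]=R.from_rotvec(np.ravel(p['rvec'])).as_matrix();W[:3,3]=np.ravel(p['tvec']);M=np.linalg.inv(W)
    return f,p['cx'],p['cy'],M
def pts(c,d,us,vs):
    f,cx,cy,M=c; z=d[vs,us]
    P=np.stack([(us-cx)/f*z,(vs-cy)/f*z,z],-1)
    return P@M[:3,:3].T+M[:3,3]
def ray(c,u,v,z):
    f,cx,cy,M=c; r=M[:3,:3]@np.array([(u-cx)/f,(v-cy)/f,1]); return M[:3,3]+r*(z-M[2,3])/r[2]
def proj(c,P):
    f,cx,cy,M=c; q=(np.atleast_2d(P)-M[:3,3])@M[:3,:3]; return np.stack([q[:,0]/q[:,2]*f+cx,q[:,1]/q[:,2]*f+cy],-1)
def save(im,n): cv2.imwrite('pics/'+n,im[:,:,::-1])
E
python3 - <<'E'
from h import *
for n in ('scene','top'):
    im,d=arm.get_image(n); save(im,n+'0.png'); np.savez(n+'0.npz',im=im,d=d)
    c=cam(n); print(n,c[0],c[3].round(3).tolist())
    for l in ['station','steel_cup','lid_center','white_vial','black_vial_a_center','vial_block','inspection_camera']:
        for r in arm.masks_of(n,l)[:4]:
            v,u=np.nonzero(r['pixels']&(d>0))
            P=pts(c,d,u,v) if len(u) else np.zeros((1,3))
            print(l,round(r['conf'],2),np.round(r['rect']),np.median(P,0).round(3),P.min(0).round(3),P.max(0).round(3))
print(arm.observe())
E
```

```text
pics
scene 485.36265671286384 [[0.652, -0.452, 0.609, -0.177], [-0.758, -0.402, 0.514, -0.543], [0.013, -0.797, -0.604, 0.852], [0.0, 0.0, 0.0, 1.0]]
station 0.63 [390. 322. 161. 121.] [ 0.577 -0.172  0.003] [ 0.439 -0.321 -0.005] [0.756 0.009 0.123]
steel_cup 0.83 [413. 346.  26.  29.] [ 0.507 -0.262  0.022] [ 0.472 -0.288  0.003] [ 0.525 -0.237  0.043]
steel_cup 0.67 [390. 322. 160. 117.] [ 0.577 -0.172  0.003] [ 0.439 -0.321 -0.005] [0.759 0.011 0.123]
steel_cup 0.62 [381. 388.  16.  20.] [ 0.384 -0.265  0.012] [ 0.359 -0.285 -0.002] [ 0.416 -0.249  0.029]
steel_cup 0.59 [283. 289.  22.  26.] [0.456 0.085 0.02 ] [ 0.426  0.056 -0.005] [0.507 0.14  0.039]
lid_center 0.16 [256. 262.   8.  19.] [0.453 0.183 0.048] [0.443 0.174 0.019] [0.497 0.238 0.069]
white_vial 0.5 [233. 242.  11.  19.] [0.479 0.292 0.048] [ 0.467  0.283 -0.003] [0.552 0.377 0.067]
black_vial_a_center 0.54 [244. 252.  13.  17.] [0.466 0.237 0.048] [0.457 0.229 0.022] [0.482 0.253 0.069]
black_vial_a_center 0.21 [405. 280.  27.  28.] [ 0.613 -0.17   0.098] [ 0.589 -0.188 -0.003] [ 0.756 -0.099  0.123]
vial_block 0.
[... 1246 characters left out ...]
4  0.064] [ 0.669 -0.134  0.132]
{'clock': 0.8, 'joints': array([-1.26557986,  0.43449142,  0.0250107 ,  1.57316142, -0.01160278,
        1.13392248, -0.07509086]), 'dq': array([ 0.00113974,  0.00166679,  0.00035476,  0.00059474, -0.0005384 ,
       -0.0009144 , -0.00069264]), 'joint_efforts': array([-6.85672476e-04, -6.67611408e+01,  9.83398519e-01, -3.14798069e+01,
       -6.05056412e-02,  3.24047171e-02, -4.30536630e-06]), 'position': array([0.24793215, 0.57379622, 0.18856225]), 'ee_rot': array([6.36292323e-01, 3.07644612e+00, 2.50596770e-04]), 'force': array([-0.05266192, -0.16659205, -0.19998872]), 'ft_torque': array([ 0.01354466,  0.00593975, -0.01747887]), 'width': 0.9999240635460473}
```

Run:
```python
import numpy as np,cv2
a=np.load('top0.npz')['im'][170:390,200:500]; cv2.imwrite('pics/t1.png',cv2.resize(a,(800,586),interpolation=cv2.INTER_CUBIC)[:,:,::-1])
a=np.load('scene0.npz')['im'][210:430,200:500]; cv2.imwrite('pics/s1.png',cv2.resize(a,(800,586),interpolation=cv2.INTER_CUBIC)[:,:,::-1])
```

```text
(no output)
```

View pics/t1.png

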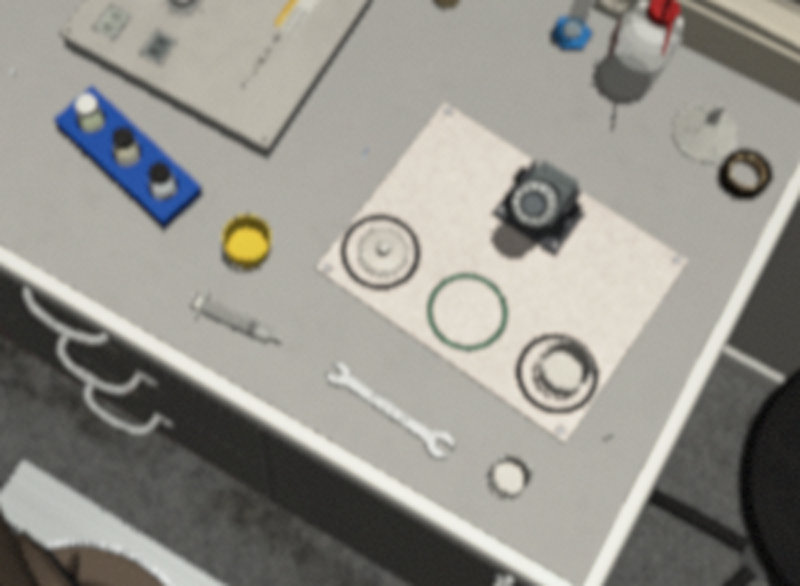

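View pics/s1.png

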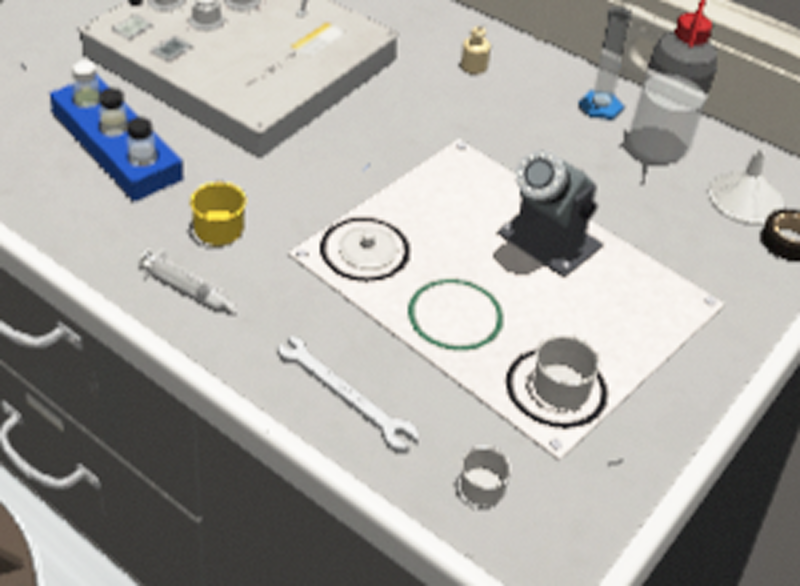

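View pics/scene0.png

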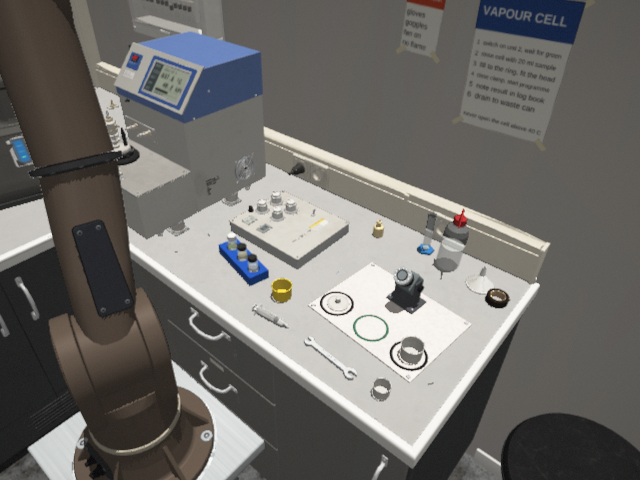

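The larger steel cup stands on the black ring at lower right (~565,370 in the crop), the lid is on the upper-left ring, and the white vial is in the far end pocket of the block. Next I'll measure the precise geometry.

```bash
cat > meas.py <<'E'
from h import *
from scipy.optimize import least_squares
def circ(P,r=None):
    if r: f=lambda q:np.hypot(P[:,0]-q[0],P[:,1]-q[1])-r; x0=P.mean(0)[:2]
    else: f=lambda q:np.hypot(P[:,0]-q[0],P[:,1]-q[1])-q[2]; x0=[*P.mean(0)[:2],.03]
    s=least_squares(f,x0,loss='soft_l1',f_scale=.002); return s.x.round(4)
E
python3 - <<'E'
from meas import *
for n in ('top','scene'):
    z=np.load(n+'0.npz'); im,d=z['im'],z['d']; c=cam(n)
    hsv=cv2.cvtColor(im,cv2.COLOR_RGB2HSV)
    v,u=np.mgrid[:480,:640]; 
    P=pts(c,d,u.ravel(),v.ravel()).reshape(480,640,3)
    G=np.array([[ray(c,a,b,.004)[:2] for a in range(640)] for b in range(480)])
    near=lambda x,y,r:np.hypot(G[...,0]-x,G[...,1]-y)<r
    g=near(.513,-.15,.07)&(hsv[...,0]>45)&(hsv[...,0]<95)&(hsv[...,1]>60)
    print(n,'green',g.sum(),circ(G[g]))
    k=near(.52,-.04,.055)&~near(.52,-.04,.033)&(hsv[...,2]<90); print('lidring',k.sum(),circ(G[k]))
    k=near(.508,-.262,.05)&(hsv[...,2]<60); print('cupring',k.sum(),circ(G[k]))
    # cup rim points
    m=(abs(P[...,2]-.041)<.004)&(np.hypot(P[...,0]-.508,P[...,1]+.262)<.045)
    print('cup rim',m.sum(),circ(P[m]),circ(P[m],.026))
    w=(P[...,2]>.062)&(P[...,2]<.075)&(np.hypot(P[...,0]-.48,P[...,1]-.295)<.03)
    print('cap w',w.sum(),P[w].mean(0).round(4),P[w].min(0).round(3),P[w].max(0).round(3), im[w].mean(0))
    w=(P[...,2]>.062)&(P[...,2]<.075)&(np.hypot(P[...,0]-.469,P[...,1]-.24)<.025)
    print('cap b',w.sum(),P[w].mean(0).round(4),P[w].min(0).round(3),P[w].max(0).round(3))
    b=(hsv[...,0]>105)&(hsv[...,0]<130)&(hsv[...,1]>150)&(abs(P[...,2]-.026)<.005)&(abs(P[...,1]-.24)<.15)&(abs(P[...,0]-.46)<.1)
    r=cv2.minAreaRect(P[b][:,:2].astype(np.float32)*1000); print('block',b.sum(),r,P[b].min(0),P[b].max(0))
    # board corners
    for col in [0]:
        w=near(.578,-.158,.22)&(im.min(-1)>190)&(abs(P[...,2]-.004)<.006)
        print('board',cv2.minAreaRect(G[w].astype(np.float32)*1000))
E
```

```text
meas.py:5: RuntimeWarning: Mean of empty slice.
  else: f=lambda q:np.hypot(P[:,0]-q[0],P[:,1]-q[1])-q[2]; x0=[*P.mean(0)[:2],.03]
  ret = um.true_divide(
Traceback (most recent call last):
  File "meas.py", line 6, in circ
    s=least_squares(f,x0,loss='soft_l1',f_scale=.002); return s.x.round(4)
ValueError: Initial guess is outside of provided bounds
```

```bash
sed -i 's/^def circ(P,r=None):/def circ(P,r=None):\n    if len(P)<5: return None/' meas.py
cat > m1.py <<'E'
from meas import *
for n in ('top','scene'):
    z=np.load(n+'0.npz'); im,d=z['im'],z['d'].astype(float); c=cam(n)
    hsv=cv2.cvtColor(im,cv2.COLOR_RGB2HSV)
    v,u=np.mgrid[:480,:640]; 
    P=pts(c,d,u.ravel(),v.ravel()).reshape(480,640,3)
    f,cx,cy,M=c; r=np.stack([(u-cx)/f,(v-cy)/f,np.ones(u.shape)],-1)@M[:3,:3].T
    G=(M[:3,3]+r*((.004-M[2,3])/r[...,2:]))[...,:2]
    near=lambda x,y,r:np.hypot(G[...,0]-x,G[...,1]-y)<r
    i=im.astype(int); g=near(.513,-.15,.07)&(i[...,1]-i[...,0]>18)
    print(n,'green',g.sum(),circ(G[g]))
    k=near(.52,-.04,.055)&~near(.52,-.04,.033)&(hsv[...,2]<130); print('lidring',k.sum(),circ(G[k]))
    k=near(.508,-.262,.055)&(hsv[...,2]<90); print('cupring',k.sum(),circ(G[k]))
    m=(abs(P[...,2]-.041)<.004)&(np.hypot(P[...,0]-.508,P[...,1]+.262)<.045)
    print('cup rim',m.sum(),circ(P[m]),circ(P[m],.026))
    w=(P[...,2]>.062)&(P[...,2]<.078)&(np.hypot(P[...,0]-.48,P[...,1]-.295)<.03)
    print('cap w',w.sum(),P[w].mean(0).round(4),P[w].min(0).round(3),P[w].max(0).round(3), im[w].mean(0))
    for q in ((.468,.24),(.455,.184)):
        w=(P[...,2]>.062)&(P[...,2]<.078)&(np.hypot(P[...,0]-q[0],P[...,1]-q[1])<.025)
        print('cap b',w.sum(),P[w].mean(0).round(4) if w.any() else '')
    b=(hsv[...,0]>105)&(hsv[...,0]<130)&(hsv[...,1]>150)&(abs(P[...,2]-.026)<.005)&(abs(P[...,1]-.24)<.15)&(abs(P[...,0]-.46)<.1)
    print('block',b.sum(),cv2.minAreaRect(P[b][:,:2].astype(np.float32)*1000))
    w=near(.578,-.158,.22)&(i.min(-1)>185)&(abs(P[...,2]-.004)<.008)
    print('board',cv2.minAreaRect(G[w].astype(np.float32)*1000))
E
python3 m1.py
```

```text
top green 33 [ 0.5102 -0.1468  0.0389]
lidring 91 [ 0.5209 -0.0369  0.0389]
cupring 38 [ 0.4959 -0.2544  0.0354]
cup rim 57 [ 0.5016 -0.2596  0.0246] [ 0.5013 -0.2596]
cap w 50 [0.4845 0.3007 0.066 ] [0.473 0.29  0.062] [0.496 0.314 0.073] [195.14 195.42 192.34]
cap b 51 [0.4731 0.2475 0.0658]
cap b 52 [0.4587 0.1918 0.067 ]
block 515 ((469.8404846191406, 245.63531494140625), (168.0452880859375, 53.02347946166992), 77.10682678222656)
board ((528.3671264648438, -183.43624877929688), (378.10125732421875, 325.0456237792969), 84.24710845947266)
scene green 152 [ 0.5072 -0.1497  0.0389]
lidring 107 [ 0.5179 -0.0404  0.0389]
cupring 97 [ 0.4961 -0.2593  0.0388]
cup rim 85 [ 0.4989 -0.2631  0.0247] [ 0.4987 -0.263 ]
cap w 36 [0.4828 0.2974 0.064 ] [0.471 0.286 0.062] [0.495 0.309 0.067] [229.38888889 227.94444444 223.5       ]
cap b 41 [0.4712 0.2421 0.0648]
cap b 44 [0.4572 0.189  0.0649]
block 392 ((468.6825866699219, 241.54498291015625), (173.17013549804688, 54.222434997558594), 77.295654296875)
board ((578.0540161132812, -158.13131713867188), (438.04937744140625, 439.1634826660156), 41.57500457763672)
```

```bash
cat > plan.py <<'E'
from h import *
from scipy.linalg import logm,expm
def Tm(Rm,p): T=np.eye(4);T[:3,:3]=Rm;T[:3,3]=p;return T
def cur(s=None):
    s=s or arm.observe(); return Tm(R.from_rotvec(s['ee_rot']).as_matrix(),s['position'])
def down(jaw_deg): # tool z down, tool y at jaw_deg
    a=np.radians(jaw_deg); y=np.array([np.cos(a),np.sin(a),0]); z=np.array([0,0,-1.]); return np.stack([np.cross(y,z),y,z],1)
def step(T0,T1,N):
    """straight line: per-row shifts in tool axes with even turn"""
    rv=R.from_matrix(T0[:3,:3].T@T1[:3,:3]).as_rotvec()/N; dp=(T1[:3,3]-T0[:3,3])/N
    for i in range(N):
        Ri=T0[:3,:3]@R.from_rotvec(rv*i).as_matrix(); print('[%s,%s,O]'%(np.round(Ri.T@dp,4).tolist(),np.round(np.degrees(rv),2).tolist()))
def need(T1,N=1): 
    print('pos',cur()[:3,3].round(4)); step(cur(),T1,N)
E
python3 - <<'E'
from plan import *
s=arm.observe(); print(cur(s).round(3)); print(np.array(arm.camera_params('wrist')['mount']).round(3).tolist(),arm.camera_params('wrist')['fovy'],arm.hold_point_z)
step(cur(s),Tm(down(84.4),[.5,-.261,.16]),16)
E
```

```text
[[-0.918  0.397  0.     0.248]
 [ 0.397  0.918  0.     0.574]
 [-0.     0.    -1.     0.189]
 [ 0.     0.     0.     1.   ]]
[[-0.0, -0.954, -0.301, 0.082], [1.0, -0.0, -0.0, -0.001], [0.0, -0.301, 0.954, -0.196], [0.0, 0.0, 0.0, 1.0]] 63.908656317402496 0.0188
[[-0.0352, -0.0416, 0.0018],[0.0, 0.0, -1.11],O]
[[-0.0343, -0.0423, 0.0018],[0.0, 0.0, -1.11],O]
[[-0.0335, -0.043, 0.0018],[0.0, 0.0, -1.11],O]
[[-0.0327, -0.0436, 0.0018],[0.0, 0.0, -1.11],O]
[[-0.0318, -0.0442, 0.0018],[0.0, 0.0, -1.11],O]
[[-0.031, -0.0449, 0.0018],[0.0, 0.0, -1.11],O]
[[-0.0301, -0.0454, 0.0018],[0.0, 0.0, -1.11],O]
[[-0.0292, -0.046, 0.0018],[0.0, 0.0, -1.11],O]
[[-0.0283, -0.0466, 0.0018],[0.0, 0.0, -1.11],O]
[[-0.0274, -0.0471, 0.0018],[0.0, 0.0, -1.11],O]
[[-0.0265, -0.0476, 0.0018],[0.0, 0.0, -1.11],O]
[[-0.0255, -0.0481, 0.0018],[0.0, 0.0, -1.11],O]
[[-0.0246, -0.0486, 0.0018],[0.0, 0.0, -1.11],O]
[[-0.0237, -0.0491, 0.0018],[0.0, 0.0, -1.11],O]
[[-0.0227, -0.0495, 0.0018],[0.0, 0.0, -1.11],O]
[[-0.0217, -0.05, 0.0018],[0.0, 0.0, -1.11],O]
```

```bash
python3 -m pendant '[[[-0.035,-0.042,0],[0,0,-1.1],0.0918],[[-0.034,-0.042,0],[0,0,-1.1],0.0918],[[-0.0335,-0.043,0],[0,0,-1.1],0.0918],[[-0.033,-0.0435,0],[0,0,-1.1],0.0918],[[-0.032,-0.044,0],[0,0,-1.1],0.0918],[[-0.031,-0.045,0],[0,0,-1.1],0.0918],[[-0.03,-0.0455,0],[0,0,-1.1],0.0918],[[-0.029,-0.046,0],[0,0,-1.1],0.0918]]' 10
python3 - <<'E'
from plan import *
print(arm.observe()['joints'].round(2)); need(Tm(down(84.4),[.5,-.261,.16]),8)
E
```

```text
clock: 1.8
position: [0.3739, 0.1548, 0.1889]
ee_rot: [0.397, 3.116, 0.001]
force: [1.2, 0.3, 0.2]
width: 1.0
[-0.72  0.06  0.21  2.08 -0.02  1.    0.81]
pos [0.3739 0.1548 0.1889]
[[-0.0283, -0.0464, 0.0036],[0.01, 0.01, -1.12],O]
[[-0.0274, -0.0469, 0.0036],[0.01, 0.01, -1.12],O]
[[-0.0265, -0.0474, 0.0036],[0.01, 0.01, -1.12],O]
[[-0.0255, -0.0479, 0.0036],[0.01, 0.01, -1.12],O]
[[-0.0246, -0.0484, 0.0036],[0.01, 0.01, -1.12],O]
[[-0.0237, -0.0489, 0.0036],[0.01, 0.01, -1.12],O]
[[-0.0227, -0.0493, 0.0036],[0.01, 0.01, -1.12],O]
[[-0.0217, -0.0498, 0.0036],[0.01, 0.01, -1.12],O]
```

```bash
python3 -m pendant '[[[-0.028,-0.0465,0.002],[0,0,-1.1],0.0918],[[-0.0275,-0.047,0.002],[0,0,-1.1],0.0918],[[-0.0265,-0.0475,0.002],[0,0,-1.1],0.0918],[[-0.0255,-0.048,0.002],[0,0,-1.1],0.0918],[[-0.0245,-0.0485,0.002],[0,0,-1.1],0.0918],[[-0.0235,-0.049,0.002],[0,0,-1.1],0.0918],[[-0.0225,-0.0495,0.002],[0,0,-1.1],0.0918],[[-0.0215,-0.05,0.002],[0,0,-1.2],0.0918],[[0,0,0],[0,0,0],0.0918]]' 10
python3 - <<'E'
from plan import *
s=arm.observe(); print(s['joints'].round(2)); 
im,d=arm.get_image('wrist'); save(im,'w1.png'); np.savez('w1.npz',im=im,d=d,ee=s['ee_rot'],p=s['position'])
c=cam('wrist',s)
print(proj(c,[[.5,-.261,.041],[.509,-.148,.004]]).round())
for r in arm.look_for('wrist','steel_cup')[:3]: print(r['conf'],np.round(r['rect']))
E
```

```text
clock: 2.92
position: [0.4975, -0.2653, 0.1724]
ee_rot: [0.164, 3.137, -0.005]
force: [-0.1, 0.2, -0.9]
width: 1.001
[-0.    0.37  0.53  1.78 -0.21  1.05  2.08]
[[329. 212.]
 [446. 199.]]
0.89 [308.  65.  46.  54.]
0.71 [330. 210.  57.  58.]
```

View pics/w1.png

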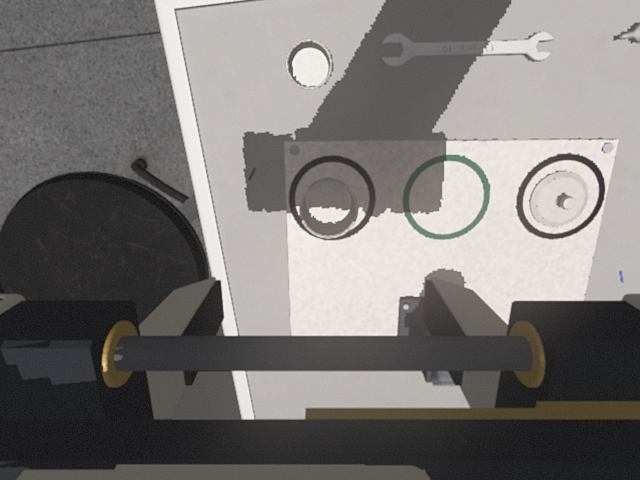

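The wrist view shows the cup (330,208) on the left black ring, the green ring (447,197), the lid (560,197) on the right ring, and the small decoy cup (308,65) off the board. I'll refine these.

Run:
```python
from plan import *
from meas import circ
z=np.load('w1.npz'); im,d=z['im'].astype(int),z['d'].astype(float); c=cam('wrist',{'ee_rot':z['ee'],'position':z['p']})
v,u=np.mgrid[:480,:640]; P=pts(c,d,u.ravel(),v.ravel()).reshape(480,640,3)
f,cx,cy,M=c; r=np.stack([(u-cx)/f,(v-cy)/f,np.ones(u.shape)],-1)@M[:3,:3].T
G=(M[:3,3]+r*((.004-M[2,3])/r[...,2:]))[...,:2]
g=(im[...,1]-im[...,0]>18)&(v>140)&(v<250)&(u>390)&(u<500); print('green',g.sum(),circ(G[g]))
k=(im.max(-1)<60)&(v>145)&(v<250)&(u>505)&(u<610); print('lidring',circ(G[k]))
k=(im.max(-1)<45)&(v>150)&(v<245)&(u>285)&(u<380); print('cupring',k.sum(),circ(G[k]))
m=(v>160)&(v<260)&(u>285)&(u<380)&(P[...,2]>.030); print('rim z',np.percentile(P[m][:,2],[5,50,95]),m.sum(),circ(P[m&(P[...,2]>.036)]),circ(P[m&(P[...,2]>.036)],.0255))
b=(v>150)&(v<250)&(u>400)&(u<600)&(d>0); print('board z',np.median(P[b][:,2]))
m=(v>160)&(v<240)&(u>520)&(u<600)&(P[...,2]>.009);print('lid',m.sum(),circ(P[m]))
```

```text
green 831 [ 0.508  -0.1484  0.039 ]
lidring [ 0.5182 -0.0398  0.04  ]
cupring 5 [ 0.4967 -0.2583  0.0396]
rim z [0.03176217 0.03986599 0.36804029] 764 [ 0.4984 -0.2619  0.0248] [ 0.4981 -0.2619]
board z 0.004004115057245905
lid 1671 [ 0.5206 -0.0399  0.016 ]
```

Run:
```python
from plan import *
need(Tm(down(84.8),[.4985,-.262,.012]),1)
```

```text
pos [ 0.4975 -0.2605  0.1722]
[[-0.0012, -0.0014, 0.1602],[0.02, -0.04, -0.55],O]
```

```bash
python3 -m pendant '[[[-0.001,-0.0015,0.04],[0,0,-0.5],0.0918],[[0,0,0.045],[0,0,0],0.0918],[[0,0,0.035],[0,0,0],0.0918],[[0,0,0.025],[0,0,0],0.0918],[[0,0,0.015],[0,0,0],0.0918],[[0,0,0],[0,0,0],0.0918]]' 10
python3 -m pendant '[[[0,0,0],[0,0,0],0.07],[[0,0,0],[0,0,0],0.06],[[0,0,0],[0,0,0],0.05],[[0,0,0],[0,0,0],0.045],[[0,0,0],[0,0,0],0.04]]' 10
python3 - <<'E'
from plan import *
s=arm.observe(); print(s['width']*.0918,s['joints'].round(2),arm.hold_point_z)
need(Tm(down(84.8),[.508,-.1485,.013]),8)
E
```

```text
clock: 3.78
position: [0.4984, -0.2607, 0.0121]
ee_rot: [-0.14, -3.137, -0.001]
force: [-0.4, -0.1, -0.2]
width: 1.002
clock: 4.4
position: [0.4987, -0.2619, 0.0126]
ee_rot: [0.142, 3.138, 0.0]
force: [0.1, 0.3, 0.4]
width: 0.506
0.04641918314284085 [ 0.09  0.57  0.43  1.93 -0.35  0.71  2.21] 0.0188
pos [ 0.4987 -0.2619  0.0126]
[[0.0001, 0.0142, -0.0],[0.0, 0.0, 0.0],O]
[[0.0001, 0.0142, -0.0],[0.0, 0.0, 0.0],O]
[[0.0001, 0.0142, -0.0],[0.0, 0.0, 0.0],O]
[[0.0001, 0.0142, -0.0],[0.0, 0.0, 0.0],O]
[[0.0001, 0.0142, -0.0],[0.0, 0.0, 0.0],O]
[[0.0001, 0.0142, -0.0],[0.0, 0.0, 0.0],O]
[[0.0001, 0.0142, -0.0],[0.0, 0.0, 0.0],O]
[[0.0001, 0.0142, -0.0],[0.0, 0.0, 0.0],O]
```

```bash
python3 -m pendant '[[[0,0,0],[0,0,0],0.04],[[0,0.008,0],[0,0,0],0.04],[[0,0.015,0],[0,0,0],0.04],[[0,0.018,0],[0,0,0],0.04],[[0,0.018,0],[0,0,0],0.04],[[0,0.018,0],[0,0,0],0.04],[[0,0.018,0],[0,0,0],0.04],[[0,0.012,0],[0,0,0],0.04],[[0,0.0065,0],[0,0,0],0.04],[[0,0,0],[0,0,0],0.04]]' 10
python3 - <<'E'
from plan import *
s=arm.observe(); print(s['width']*.0918)
im,d=arm.get_image('wrist'); save(im,'w2.png'); need(Tm(down(84.8),[.508,-.1485,.013]),1)
E
```

```text
clock: 5.65
position: [0.509, -0.1487, 0.0125]
ee_rot: [0.141, 3.138, -0.0]
force: [0.5, -0.6, 0.2]
width: 0.436
0.04002718824160414
pos [ 0.5089 -0.1492  0.0126]
[[0.0009, 0.0006, -0.0004],[-0.02, 0.01, 0.02],O]
```

View pics/w2.png

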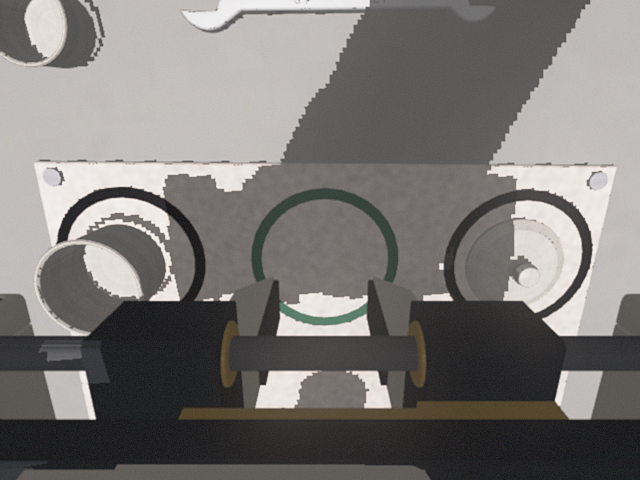

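The cup is not between the fingers: it still shows at left (~110,270), by its black ring. I need to find out why before moving.

Run:
```python
from plan import *
im,d=arm.get_image('scene'); save(im,'s2f.png')
a=im[230:410,280:520]; cv2.imwrite('pics/s2.png',cv2.resize(a,(800,600),interpolation=cv2.INTER_CUBIC)[:,:,::-1]); np.savez('s2.npz',im=im,d=d)
c=cam('scene'); print(proj(c,[arm.observe()['position']]))
for r in arm.masks_of('scene','steel_cup')[:4]:
    v,u=np.nonzero(r['pixels']&(d>0)); P=pts(c,d,u,v); print(r['conf'],np.round(r['rect']),np.median(P,0).round(3),P.max(0).round(3))
```

```text
[[370.90962483 324.35266587]]
0.85 [282. 291.  18.  28.] [0.453 0.081 0.02 ] [0.479 0.107 0.039]
0.58 [383. 388.  17.  22.] [ 0.385 -0.266  0.012] [ 0.418 -0.249  0.029]
0.55 [416. 351.  27.  28.] [ 0.508 -0.261  0.022] [ 0.56  -0.238  0.044]
```

View pics/s2.png

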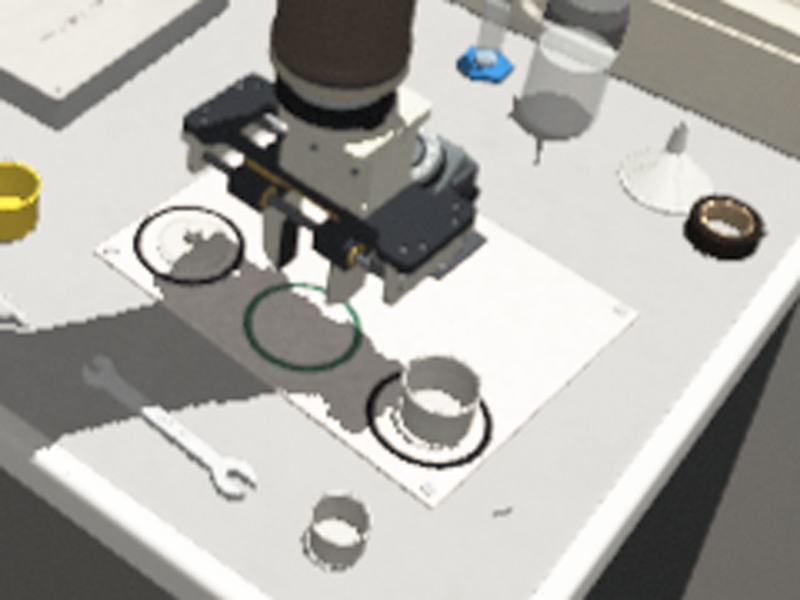

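The fingertips appear clearly above the board, not at the reported 12 mm. I'll measure their true position with depth.

Run:
```python
from plan import *
s=arm.observe()
z=np.load('s2.npz'); d=z['d'].astype(float); im=z['im']; c=cam('scene'); f,cx,cy,M=c
for n in ['scene']:
    for u0,u1,v0,v1 in [(378,392,305,326),(358,370,295,312)]:
        v,u=np.mgrid[v0:v1,u0:u1]; P=pts(c,d,u.ravel(),v.ravel()); k=(P[:,2]>.012)
        P=P[k]; o=P[np.argsort(P[:,2])[:12]]; print(o.mean(0).round(4),o[0].round(4),P.mean(0).round(3))
im,d=arm.get_image('wrist'); c=cam('wrist',s); d=d.astype(float)
print('tcp px',proj(c,[s['position']]),'tool')
T=np.linalg.inv(cur(s)); v,u=np.mgrid[255:400,200:460]; P=pts(c,d,u.ravel(),v.ravel()); Q=P@T[:3,:3].T+T[:3,3]
for sg in (-1,1):
    k=(Q[:,1]*sg>0)&(P[:,2]>.008)&(abs(Q[:,1])<.06)&(d[v.ravel(),u.ravel()]>0); q=Q[k]; 
    print(sg,k.sum()); o=q[np.argsort(-q[:,2])[:15]]; print(o.round(4)[::4].tolist())
im2,d2=arm.get_image('top'); save(cv2.resize(im2[200:380,280:520],(800,600)),'t3.png')
```

```text
[ 0.4965 -0.1756  0.0579] [ 0.4987 -0.172   0.0509] [ 0.486 -0.19   0.099]
[ 0.5067 -0.1294  0.0531] [ 0.5005 -0.1266  0.0505] [ 0.5  -0.13  0.08]
tcp px [[323.86405869 267.98086697]] tool
-1 9816
[[0.0093, -0.0225, -0.0371], [0.0095, -0.022, -0.0375], [0.0077, -0.0207, -0.0379], [0.0045, -0.0208, -0.0383]]
1 10978
[[-0.0081, 0.0194, -0.0376], [-0.0075, 0.0193, -0.0379], [-0.0053, 0.0193, -0.0381], [0.0112, 0.0223, -0.0382]]
```

View pics/t3.png

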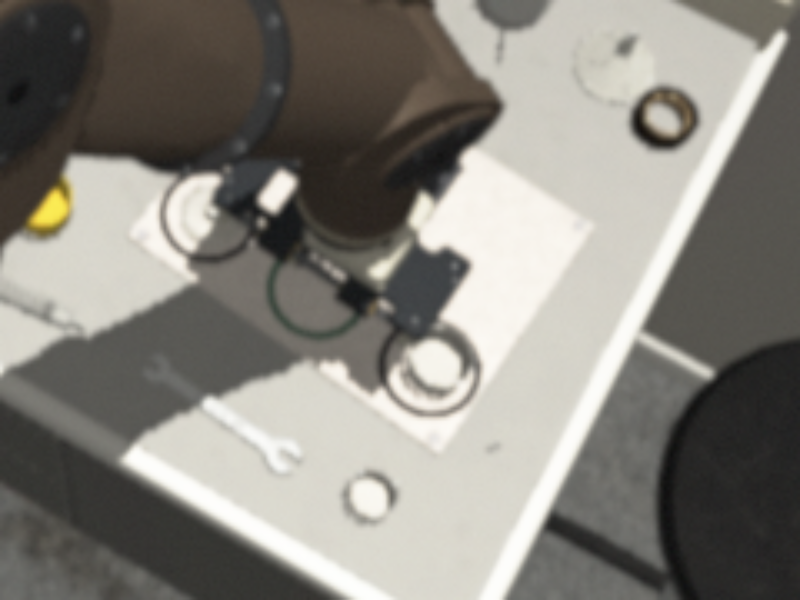

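Both cameras agree: the real fingertips are at z≈0.05, about 37 mm behind the reported TCP along the tool, with x and y fine. So the fingers closed in the air above the cup and nothing was touched. I'll go back and use the measured tip position.

```bash
python3 -m pendant '[[[0,0,-0.025],[0,0,0],0.0918],[[0,-0.03,0],[0,0,0],0.0918],[[0,-0.035,0],[0,0,0],0.0918],[[0,-0.035,0],[0,0,0],0.0918],[[0,-0.0135,0],[0,0,0],0.0918],[[0,0,0],[0,0,0],0.0918]]' 10
python3 - <<'E'
from plan import *
s=arm.observe(); im,d=arm.get_image('wrist'); save(im,'w4.png'); d=d.astype(float)
print(s['position'].round(4))
c=cam('wrist',s); T=np.linalg.inv(cur(s)); v,u=np.mgrid[200:400,0:640]; P=pts(c,d,u.ravel(),v.ravel()); Q=P@T[:3,:3].T+T[:3,3]
for sg in (-1,1):
    k=(Q[:,1]*sg>0)&(P[:,2]>.047)&(abs(Q[:,1])<.075)&(d[v.ravel(),u.ravel()]>0); q=Q[k]; 
    o=q[np.argsort(-q[:,2])[:40]]; print(sg,k.sum(),o.round(4)[::8].tolist(), o.min(0).round(4),o.max(0).round(4))
from meas import circ
m=(abs(P[:,2]-.041)<.004)&(np.hypot(P[:,0]-.4985,P[:,1]+.262)<.04); print('rim',m.sum(),circ(P[m]))
E
```

```text
clock: 6.65
position: [0.4983, -0.2625, 0.0374]
ee_rot: [-0.145, -3.138, -0.0]
force: [0.1, 0.5, 0.5]
width: 0.992
[ 0.4983 -0.2625  0.0374]
-1 25055 [[-0.0095, -0.0465, -0.0371], [0.0032, -0.0462, -0.0378], [0.0098, -0.047, -0.0381], [0.0075, -0.0462, -0.0384], [0.01, -0.046, -0.0385]] [-0.0095 -0.0503 -0.0388] [ 0.0115 -0.046  -0.0371]
1 24384 [[-0.0038, 0.0451, -0.0371], [0.0027, 0.0449, -0.0378], [0.0112, 0.0481, -0.0382], [-0.0097, 0.0452, -0.0385], [0.0026, 0.0447, -0.0387]] [-0.0097  0.0446 -0.0388] [ 0.0115  0.0492 -0.0371]
rim 1460 [ 0.4986 -0.2618  0.0245]
```

View pics/w4.png

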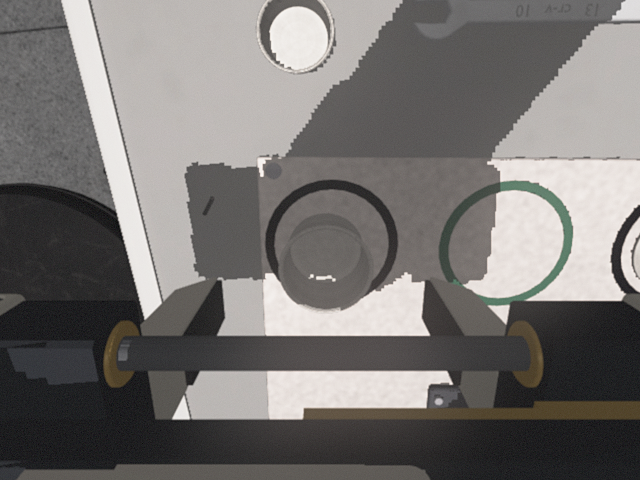

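The open fingers straddle the cup (rim ~328,262) and the tips are consistently 37 mm short of the TCP. I'll descend carefully.

```bash
python3 -m pendant '[[[0,0.0005,0.02],[0,0,0],0.0918],[[0,0,0.02],[0,0,0],0.0918],[[0,0,0.01],[0,0,0],0.0918],[[0,0,0],[0,0,0],0.0918]]' 10
python3 -m pendant '[[[0,0,0.006],[0,0,0],0.0918],[[0,0,0.005],[0,0,0],0.0918],[[0,0,0],[0,0,0],0.0918]]' 10
python3 -m pendant '[[[0,0,0],[0,0,0],0.065],[[0,0,0],[0,0,0],0.055],[[0,0,0],[0,0,0],0.04],[[0,0,0],[0,0,0],0.04],[[0,0,0],[0,0,0],0.04],[[0,0,0],[0,0,0],0.04]]' 10
python3 - <<'E'
from plan import *
s=arm.observe(); im,d=arm.get_image('wrist'); save(im,'w5.png'); print(s['width']*.0918)
E
```

```text
clock: 7.2
position: [0.4985, -0.2602, -0.013]
ee_rot: [-0.14, -3.137, -0.001]
force: [0.3, 0.0, -0.7]
width: 1.001
clock: 7.58
position: [0.4985, -0.2613, -0.0237]
ee_rot: [-0.142, -3.138, -0.0]
force: [0.6, 0.0, 0.7]
width: 0.998
clock: 8.32
position: [0.4987, -0.2614, -0.0234]
ee_rot: [0.142, 3.138, 0.0]
force: [0.3, 0.2, 0.9]
width: 0.55
0.05051540521316804
```

View pics/w5.png

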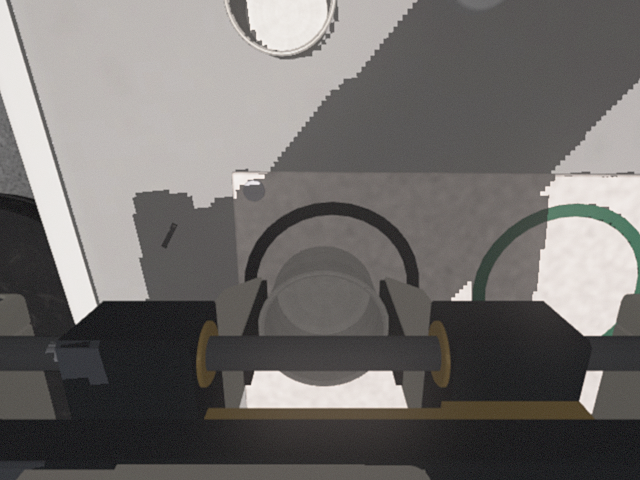

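The cup is gripped (50.5 mm) along the slide direction. Now I slide it.

```bash
python3 -m pendant '[[[0,0.008,0],[0,0,0],0.04],[[0,0.014,0],[0,0,0],0.04],[[0,0.016,0],[0,0,0],0.04],[[0,0.018,0],[0,0,0],0.04],[[0,0.018,0],[0,0,0],0.04],[[0,0.018,0],[0,0,0],0.04],[[0,0.013,0],[0,0,0],0.04],[[0,0.008,0],[0,0,0],0.04],[[0,0,0],[0,0,0],0.04],[[0,0,0],[0,0,0],0.04]]' 10
python3 - <<'E'
from plan import *
s=arm.observe(); print(s['width']*.0918)
im,d=arm.get_image('wrist'); save(im,'w6.png'); need(Tm(down(84.8),[.508,-.1485,-.0235]),1)
E
```

```text
clock: 9.62
position: [0.5089, -0.1488, -0.0235]
ee_rot: [-0.142, -3.138, -0.001]
force: [0.6, 2.2, 2.3]
width: 0.55
0.050447157217569
pos [ 0.5089 -0.149  -0.0235]
[[0.0009, 0.0004, 0.0],[0.02, -0.0, 0.01],O]
```

View pics/w6.png

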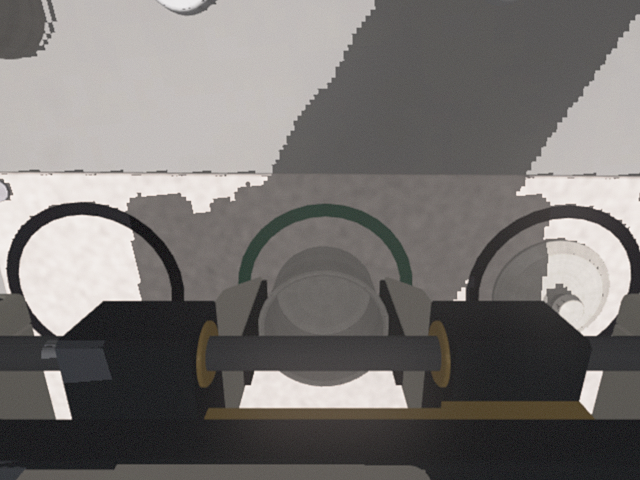

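```bash
python3 -m pendant '[[[0,0,0],[0,0,0],0.06],[[0,0,0],[0,0,0],0.075],[[0,0,0],[0,0,0],0.0918],[[0,0,0],[0,0,0],0.0918],[[0,0,-0.02],[0,0,0],0.0918],[[0,0,-0.04],[0,0,0],0.0918],[[0,0,-0.045],[0,0,0],0.0918],[[0,0,-0.045],[0,0,0],0.0918],[[0,0,-0.025],[0,0,0],0.0918],[[0,0,0],[0,0,0],0.0918]]' 10
python3 - <<'E'
from plan import *
from meas import circ
s=arm.observe(); print(s['joints'].round(2)); im,d=arm.get_image('wrist'); save(im,'w7.png'); d=d.astype(float); im=im.astype(int)
c=cam('wrist',s); v,u=np.mgrid[:480,:640]; P=pts(c,d,u.ravel(),v.ravel()).reshape(480,640,3)
f,cx,cy,M=c; r=np.stack([(u-cx)/f,(v-cy)/f,np.ones(u.shape)],-1)@M[:3,:3].T
G=(M[:3,3]+r*((.004-M[2,3])/r[...,2:]))[...,:2]
n=np.hypot(G[...,0]-.508,G[...,1]+.1485)<.05
print('green',circ(G[n&(im[...,1]-im[...,0]>18)]))
m=(abs(P[...,2]-.041)<.003)&(np.hypot(P[...,0]-.508,P[...,1]+.1485)<.04); print('rim',m.sum(),circ(P[m]),P[m][:,2].mean())
m=(abs(P[...,2]-.014)<.003)&(np.hypot(P[...,0]-.52,P[...,1]+.04)<.04); print('lid',m.sum(),circ(P[m]))
E
```

```text
clock: 10.92
position: [0.5101, -0.1492, 0.1533]
ee_rot: [0.141, 3.135, 0.0]
force: [-0.3, -0.2, 0.3]
width: 1.001
[-0.25  0.34  0.57  1.89 -0.22  0.97  1.9 ]
green [ 0.51   -0.1484  0.038 ]
rim 593 [ 0.509  -0.1497  0.0246] 0.04022048178970524
lid 149 [ 0.5218 -0.0389  0.0113]
```

View pics/w7.png

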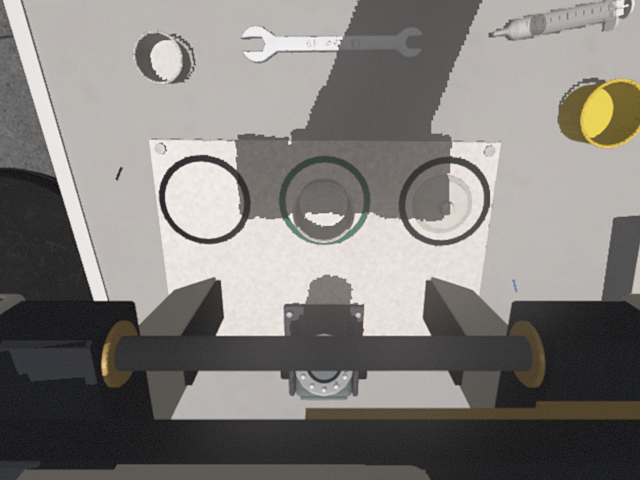

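The cup stands free and upright in the green ring: rim centre (323,205), ring centre (325,200), about 1.5 mm off. Lid unmoved. Next I check the obstacles near the white vial and plan the approach.

Run:
```python
from plan import *
for n in ('top','scene'):
    z=np.load(n+'0.npz'); d=z['d'].astype(float); c=cam(n); v,u=np.mgrid[:480,:640]; P=pts(c,d,u.ravel(),v.ravel())
    q=P-np.array([.4836,.299,0]); a=np.radians(-13); x=q[:,0]*np.cos(a)+q[:,1]*np.sin(a); y=-q[:,0]*np.sin(a)+q[:,1]*np.cos(a)
    for w in (15,45):
        for lo,hi in ((-.12,-.08),(-.08,-.035),(.03,.045),(.045,.06),(.06,.075),(.075,.1),(.1,.13)):
            k=(abs(y)<w/1000)&(x>lo)&(x<hi)&(P[:,2]<.3); print(n,w,lo,hi,k.sum(),np.percentile(P[k][:,2],[50,95]).round(3) if k.any() else '')
need(Tm(down(-13),[.4836,.299,.12]),10)
```

```text
top 15 -0.12 -0.08 135 [0.001 0.005]
top 15 -0.08 -0.035 151 [0.001 0.006]
top 15 0.03 0.045 33 [0.001 0.006]
top 15 0.045 0.06 49 [0.001 0.006]
top 15 0.06 0.075 99 [0.022 0.044]
top 15 0.075 0.1 83 [0.043 0.048]
top 15 0.1 0.13 95 [0.044 0.049]
top 45 -0.12 -0.08 397 [0.001 0.006]
top 45 -0.08 -0.035 451 [0.001 0.006]
top 45 0.03 0.045 91 [0.001 0.006]
top 45 0.045 0.06 165 [0.002 0.031]
top 45 0.06 0.075 241 [0.023 0.045]
top 45 0.075 0.1 260 [0.042 0.047]
top 45 0.1 0.13 284 [0.043 0.048]
scene 15 -0.12 -0.08 104 [-0.     0.003]
scene 15 -0.08 -0.035 120 [-0.001  0.002]
scene 15 0.03 0.045 0 
scene 15 0.045 0.06 31 [-0.001  0.003]
scene 15 0.06 0.075 117 [0.022 0.041]
scene 15 0.075 0.1 61 [0.042 0.045]
scene 15 0.1 0.13 64 [0.042 0.046]
scene 45 -0.12 -0.08 316 [-0.     0.003]
scene 45 -0.08 -0.035 352 [-0.     0.003]
scene 45 0.03 0.045 0 
scene 45 0.045 0.06 129 [0.001 0.035]
scene 45 0.06 0.075 288 [0.023 0.042]
scene 45 0.075 0.1 203 [0.041 0.044]
scene 45 0.1 0.13 194 [0.041 0.044]
pos [ 0.5092 -0.1488  0.152 ]
[[0.0066, 0.0444, 0.0032],[0.01, 0.01, 9.78],O]
[[0.014, 0.0426, 0.0032],[0.01, 0.01, 9.78],O]
[[0.0211, 0.0396, 0.0032],[0.01, 0.01, 9.78],O]
[[0.0275, 0.0354, 0.0032],[0.01, 0.01, 9.78],O]
[[0.0331, 0.0303, 0.0032],[0.01, 0.01, 9.78],O]
[[0.0378, 0.0242, 0.0032],[0.01, 0.01, 9.78],O]
[[0.0413, 0.0174, 0.0032],[0.01, 0.01, 9.78],O]
[[0.0437, 0.0101, 0.0032],[0.01, 0.01, 9.78],O]
[[0.0448, 0.0026, 0.0032],[0.01, 0.01, 9.78],O]
[[0.0446, -0.0051, 0.0032],[0.01, 0.01, 9.78],O]
```

```bash
python3 -m pendant '[[[0.0065,0.0445,0],[0,0,9.8],0.056],[[0.014,0.0425,0.002],[0,0,9.8],0.056],[[0.021,0.0395,0.003],[0,0,9.8],0.056],[[0.0275,0.0355,0.003],[0,0,9.8],0.056],[[0.033,0.0305,0.003],[0,0,9.8],0.056],[[0.038,0.024,0.003],[0,0,9.8],0.056],[[0.0415,0.0175,0.003],[0,0,9.8],0.056],[[0.0435,0.01,0.003],[0,0,9.8],0.056],[[0.045,0.0025,0.003],[0,0,9.8],0.056],[[0.0445,-0.005,0.003],[0,0,9.8],0.056]]' 35
python3 -m pendant '[[[0,0,0],[0,0,0],0.056]]'
python3 - <<'E'
from plan import *
s=arm.observe(); im,d=arm.get_image('wrist'); save(im,'w8.png'); np.savez('w8.npz',im=im,d=d,ee=s['ee_rot'],p=s['position'])
print(s['joints'].round(2)); need(Tm(down(-13),[.4836,.299,.12]),1)
c=cam('wrist',s); d=d.astype(float); v,u=np.mgrid[:480,:640]; P=pts(c,d,u.ravel(),v.ravel()).reshape(480,640,3)
from meas import circ
for q in ((.4836,.299),(.472,.245),(.458,.19)):
    m=(abs(P[...,2]-.066)<.003)&(np.hypot(P[...,0]-q[0],P[...,1]-q[1])<.025); print(m.sum(),P[m].mean(0).round(4) if m.any() else'',((P[m].min(0)+P[m].max(0))/2).round(4) if m.any() else '')
print(proj(c,[.4836,.299,.066]))
for r in arm.look_for('wrist','white_vial')[:3]: print(r)
E
```

```text
clock: 12.22
position: [0.4829, 0.3002, 0.1241]
ee_rot: [2.467, 1.945, -0.003]
force: [-0.0, -0.4, 0.8]
width: 0.61
clock: 12.35
position: [0.4818, 0.303, 0.1231]
ee_rot: [2.457, 1.957, -0.004]
force: [-0.1, -0.8, -0.3]
width: 0.607
[-1.26  0.53  0.89  1.84 -0.48  1.01 -0.4 ]
pos [0.4825 0.3003 0.1236]
[[-0.001, 0.0014, 0.0036],[-0.05, 0.17, 0.05],O]
794 [0.4824 0.2999 0.0648] [0.4823 0.2998 0.0649]
675 [0.4709 0.2465 0.0649] [0.4707 0.246  0.0649]
277 [0.456  0.1875 0.065 ] [0.4566 0.1875 0.0648]
[[327.69248603 238.6340011 ]]
{'rect': [325.1, 228.3, 40.1, 49.7], 'conf': 0.66}
```

View pics/w8.png

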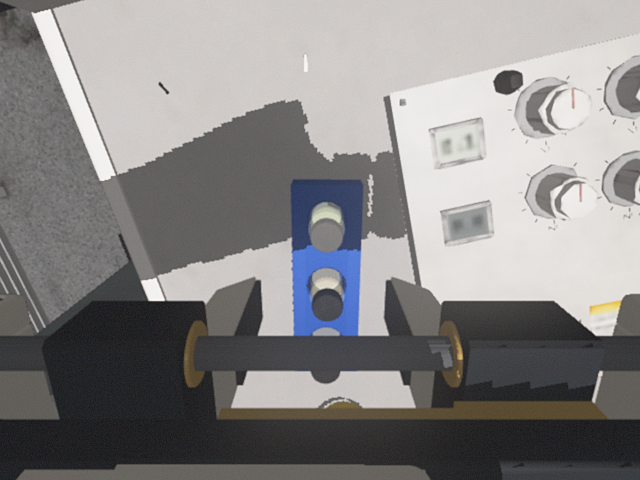

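The vial cap (326,232) is centred between the fingers' line, which runs across the row, and the panel edge (~400) lies outside the finger. I'll descend.

```bash
python3 -m pendant '[[[0,0,0.03],[0,0,0],0.056],[[0,0,0.035],[0,0,0],0.056],[[0,0,0.03],[0,0,0],0.056],[[0,0,0.018],[0,0,0],0.056],[[0,0,0],[0,0,0],0.056]]' 35
python3 -m pendant '[[[0,0,0.008],[0,0,0],0.056],[[0,0,0.0045],[0,0,0],0.056],[[0,0,0],[0,0,0],0.056]]' 35
python3 - <<'E'
from plan import *
s=arm.observe(); im,d=arm.get_image('wrist'); save(im,'w9.png');print(s['position'])
E
```

```text
clock: 13.08
position: [0.4834, 0.2978, 0.0118]
ee_rot: [2.463, 1.95, -0.003]
force: [0.7, 0.2, -0.1]
width: 0.609
clock: 13.45
position: [0.4838, 0.2993, 0.0001]
ee_rot: [-2.461, -1.952, -0.0]
force: [-0.1, -0.3, -0.0]
width: 0.611
[4.83799197e-01 2.99303980e-01 1.17476401e-04]
```

View pics/w9.png

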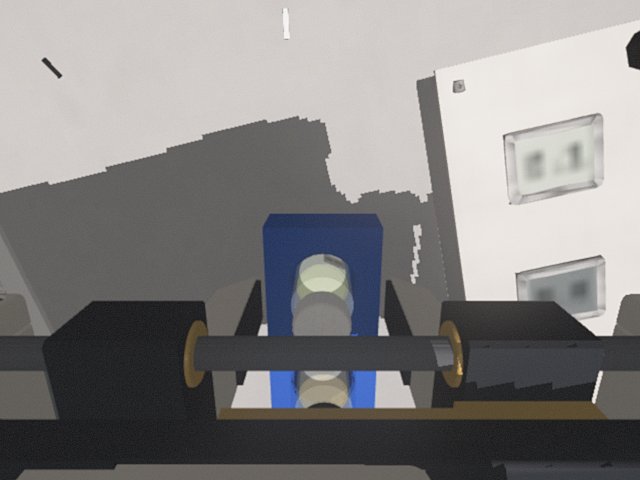

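The vial (322,310) stands centred between the pads with the tips just above the block top. Closing.

```bash
python3 -m pendant '[[[0,0,0.003],[0,0,0],0.056],[[0,0,0],[0,0,0],0.04],[[0,0,0],[0,0,0],0.03],[[0,0,0],[0,0,0],0.02],[[0,0,0],[0,0,0],0.015],[[0,0,0],[0,0,0],0.015],[[0,0,0],[0,0,0],0.015],[[0,0,0],[0,0,0],0.015]]' 35
python3 -m pendant '[[[0,0,-0.01],[0,0,0],0.015],[[0,0,-0.02],[0,0,0],0.015],[[0,0,-0.03],[0,0,0],0.015],[[0,0,-0.03],[0,0,0],0.015],[[0,0,-0.03],[0,0,0],0.015],[[0,0,-0.02],[0,0,0],0.015],[[0,0,0],[0,0,0],0.015]]' 35
python3 - <<'E'
from plan import *
s=arm.observe(); im,d=arm.get_image('wrist'); save(im,'w10.png');print(s['position'],s['width']*.0918,s['joints'].round(2))
im,d=arm.get_image('scene'); save(cv2.resize(im[150:330,140:380],(800,600)),'s10.png'); np.savez('s10.npz',im=im,d=d)
a=np.array([-np.sin(np.radians(40))*np.cos(-.098),-np.sin(np.radians(40))*np.sin(-.098),np.cos(np.radians(40))])
Rc=cur()[:3,:3]; rot=R.align_vectors([-a],[Rc[:,2]])
ax=np.cross(Rc[:,2],-a); ang=np.arctan2(np.linalg.norm(ax),Rc[:,2]@-a); Rt=R.from_rotvec(ax/np.linalg.norm(ax)*ang).as_matrix()@Rc
print(Rt.round(3)); F=np.array([.5085,-.1485,.225]); 
T1=Tm(Rt,F-.009*a*-1*-1*-1); T1[:3,3]=F+.009*(-a); print('tcp target',T1[:3,3]); step(cur(),T1,10)
E
```

```text
clock: 14.5
position: [0.4839, 0.2992, -0.0029]
ee_rot: [2.461, 1.952, 0.0]
force: [0.4, -0.0, 0.5]
width: 0.281
clock: 15.38
position: [0.485, 0.2996, 0.1395]
ee_rot: [-2.462, -1.952, -0.006]
force: [-0.3, 0.2, -1.1]
width: 0.282
[0.48497965 0.29960611 0.13949759] 0.025853339109124605 [-1.27  0.51  0.91  1.83 -0.46  1.03 -0.41]
[[ 0.197  0.743  0.64 ]
 [ 0.977 -0.205 -0.063]
 [ 0.085  0.637 -0.766]]
tcp target [ 0.51425733 -0.14906603  0.2181056 ]
[[-0.043, 0.0132, -0.0081],[-3.97, 0.52, -0.0],O]
[[-0.0429, 0.0137, -0.0076],[-3.97, 0.52, -0.0],O]
[[-0.0428, 0.0142, -0.007],[-3.97, 0.52, -0.0],O]
[[-0.0428, 0.0147, -0.0064],[-3.97, 0.52, -0.0],O]
[[-0.0427, 0.0151, -0.0057],[-3.97, 0.52, -0.0],O]
[[-0.0427, 0.0155, -0.0051],[-3.97, 0.52, -0.0],O]
[[-0.0426, 0.0158, -0.0044],[-3.97, 0.52, -0.0],O]
[[-0.0426, 0.0161, -0.0037],[-3.97, 0.52, -0.0],O]
[[-0.0425, 0.0163, -0.0029],[-3.97, 0.52, -0.0],O]
[[-0.0425, 0.0165, -0.0022],[-3.97, 0.52, -0.0],O]
```

View pics/w10.png

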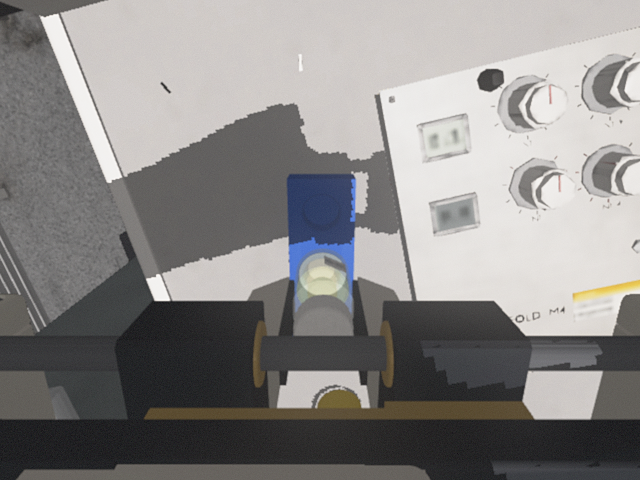

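View pics/s10.png

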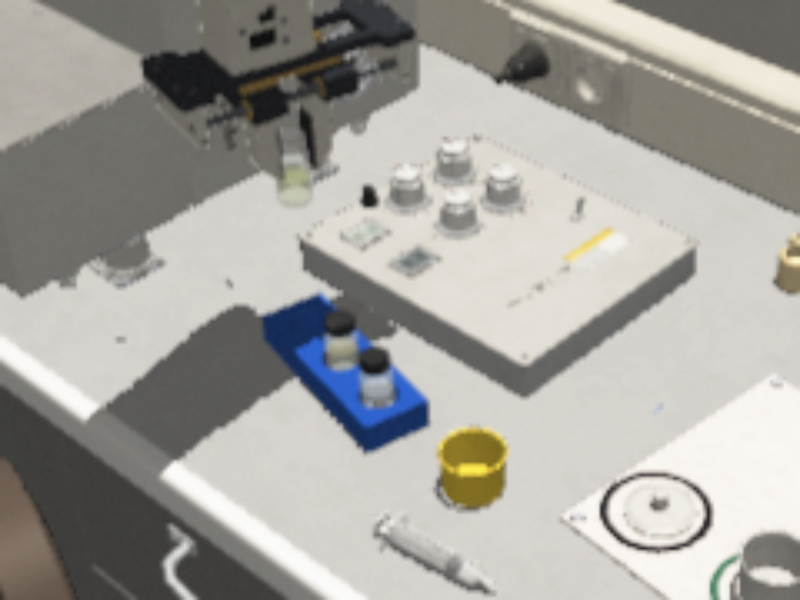

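The vial is held upright clear of the block, and the black vials are unmoved. I'll carry it to the focus while tilting.

```bash
python3 -m pendant '[[[-0.043,0.013,-0.012],[-4,0.5,0],0.015],[[-0.043,0.0135,-0.0105],[-4,0.5,0],0.015],[[-0.043,0.014,-0.009],[-4,0.5,0],0.015],[[-0.043,0.0145,-0.008],[-4,0.5,0],0.015],[[-0.0425,0.015,-0.006],[-4,0.5,0],0.015],[[0,0,0],[0,0,0],0.015]]' 35
cat > tgt.py <<'E'
from plan import *
yaw=-.096
a=np.array([-np.sin(np.radians(40))*np.cos(yaw),-np.sin(np.radians(40))*np.sin(yaw),np.cos(np.radians(40))])
def tgt(F,off=.009):
    Rc=cur()[:3,:3]; ax=np.cross(Rc[:,2],-a); n=np.linalg.norm(ax); ang=np.arctan2(n,Rc[:,2]@-a)
    Rt=R.from_rotvec(ax/n*ang).as_matrix()@Rc; return Tm(Rt,F-off*a)
E
python3 - <<'E'
from tgt import *
s=arm.observe(); print(s['joints'].round(2),s['width']*.0918); need(tgt(np.array([.5085,-.1485,.225])),5)
E
```

```text
clock: 16.23
position: [0.491, 0.0867, 0.1858]
ee_rot: [2.274, 1.797, 0.327]
force: [0.9, 1.8, -0.6]
width: 0.283
[-1.61 -0.    1.26  2.21  0.24  0.66 -0.75] 0.02594842122980129
pos [0.491  0.0867 0.1858]
[[-0.0446, 0.0169, -0.0029],[-4.3, 0.67, 0.0],O]
[[-0.0446, 0.0171, -0.0022],[-4.3, 0.67, 0.0],O]
[[-0.0446, 0.0172, -0.0014],[-4.3, 0.67, 0.0],O]
[[-0.0446, 0.0173, -0.0006],[-4.3, 0.67, 0.0],O]
[[-0.0446, 0.0173, 0.0002],[-4.3, 0.67, 0.0],O]
```

```bash
python3 -m pendant '[[[-0.03,0.011,0],[0,0,0],0.015],[[0,0,0],[0,0,0],0.015]]' 35
python3 - <<'E'
from tgt import *
s=arm.observe(); print(s['joints'].round(3)); need(tgt(np.array([.5085,-.1485,.225])),5)
E
```

```text
clock: 16.48
position: [0.4955, 0.0558, 0.1889]
ee_rot: [2.272, 1.794, 0.326]
force: [-0.3, 1.0, -0.6]
width: 0.285
[-1.57  -0.044  1.269  2.214  0.28   0.666 -0.727]
pos [0.4955 0.0558 0.1889]
[[-0.0388, 0.0145, -0.0027],[-4.29, 0.7, 0.0],O]
[[-0.0388, 0.0147, -0.0021],[-4.29, 0.7, 0.0],O]
[[-0.0388, 0.0148, -0.0015],[-4.29, 0.7, 0.0],O]
[[-0.0388, 0.0149, -0.0008],[-4.29, 0.7, 0.0],O]
[[-0.0388, 0.015, -0.0002],[-4.29, 0.7, 0.0],O]
```

```bash
python3 -m pendant '[[[-0.037,0.0135,-0.003],[0,0,0],0.015],[[-0.037,0.0135,-0.003],[0,0,0],0.015],[[0,0,0],[0,0,0],0.015]]' 35
python3 - <<'E'
from tgt import *
s=arm.observe(); print(s['joints'].round(3)); need(tgt(np.array([.5085,-.1485,.225])),3)
E
```

```text
clock: 16.85
position: [0.5024, -0.0226, 0.2011]
ee_rot: [2.273, 1.792, 0.327]
force: [0.2, 1.4, -1.2]
width: 0.287
[-1.47  -0.165  1.28   2.196  0.386  0.717 -0.662]
pos [ 0.5024 -0.0226  0.2011]
[[-0.0399, 0.015, -0.0024],[-7.12, 1.18, -0.0],O]
[[-0.0399, 0.0152, -0.0014],[-7.12, 1.18, -0.0],O]
[[-0.0399, 0.0153, -0.0003],[-7.12, 1.18, -0.0],O]
```

```bash
python3 -m pendant '[[[-0.02,0.0075,0],[-5,0.8,0],0.015],[[0,0,0],[0,0,0],0.015]]' 35
python3 - <<'E'
from tgt import *
s=arm.observe(); print(s['joints'].round(3)); need(tgt(np.array([.5085,-.1485,.225])),3)
E
```

```text
clock: 17.1
position: [0.5028, -0.0431, 0.2013]
ee_rot: [2.217, 1.752, 0.408]
force: [0.3, 0.6, -0.9]
width: 0.287
[-1.272 -0.2    1.088  2.268  0.5    0.627 -0.749]
pos [ 0.5028 -0.0431  0.2013]
[[-0.0333, 0.0134, -0.002],[-5.53, 0.94, 0.0],O]
[[-0.0333, 0.0136, -0.0012],[-5.53, 0.94, 0.0],O]
[[-0.0333, 0.0137, -0.0004],[-5.53, 0.94, 0.0],O]
```

```bash
python3 -m pendant '[[[-0.025,0.01,-0.001],[-5.5,0.9,0],0.015],[[0,0,0],[0,0,0],0.015]]' 35
python3 - <<'E'
from tgt import *
s=arm.observe(); print(s['joints'].round(3)); need(tgt(np.array([.5085,-.1485,.225])),2)
E
```

```text
clock: 17.35
position: [0.5061, -0.0695, 0.2049]
ee_rot: [2.153, 1.703, 0.5]
force: [0.0, -0.5, -0.7]
width: 0.282
[-1.128 -0.244  0.98   2.338  0.647  0.526 -0.843]
pos [ 0.5061 -0.0695  0.2049]
[[-0.0375, 0.0152, -0.0017],[-5.56, 0.96, -0.0],O]
[[-0.0375, 0.0154, -0.0009],[-5.56, 0.96, -0.0],O]
```

```bash
python3 -m pendant '[[[-0.025,0.01,-0.001],[-3.7,0.6,0],0.015],[[-0.025,0.01,-0.001],[-3.7,0.6,0],0.015],[[0,0,0],[0,0,0],0.015]]' 35
python3 - <<'E'
from tgt import *
s=arm.observe(); print(s['joints'].round(3)); need(tgt(np.array([.5085,-.1485,.225])),1)
E
```

```text
clock: 17.73
position: [0.5126, -0.122, 0.2142]
ee_rot: [2.064, 1.635, 0.618]
force: [-0.4, -0.8, -0.2]
width: 0.284
[-0.96  -0.289  0.957  2.413  0.837  0.357 -0.892]
pos [ 0.5126 -0.122   0.2142]
[[-0.0257, 0.0093, -0.0006],[-3.68, 0.67, 0.0],O]
```

```bash
python3 -m pendant '[[[-0.0255,0.009,-0.0005],[-3.7,0.7,0],0.015],[[0,0,0],[0,0,0],0.015],[[0,0,0],[0,0,0],0.015]]' 35
python3 - <<'E'
from tgt import *
s=arm.observe(); print(s['joints'].round(3),s['width']*.0918); need(tgt(np.array([.5085,-.1485,.225])),1)
for n in ('wrist','scene','top'):
    im,d=arm.get_image(n); save(im,n+'11.png'); np.savez(n+'11.npz',im=im,d=d)
im=np.load('scene11.npz')['im'];save(cv2.resize(im[220:400,280:520],(800,600),interpolation=cv2.INTER_CUBIC),'s11.png')
E
```

```text
clock: 18.1
position: [0.5155, -0.1471, 0.2189]
ee_rot: [2.014, 1.603, 0.678]
force: [-0.2, 0.2, -0.5]
width: 0.285
[-0.88  -0.291  0.981  2.447  0.933  0.239 -0.905] 0.026153619130617544
pos [ 0.5155 -0.1471  0.2189]
[[-0.0022, -0.001, -0.0],[0.1, -0.12, 0.0],O]
```

View pics/s11.png

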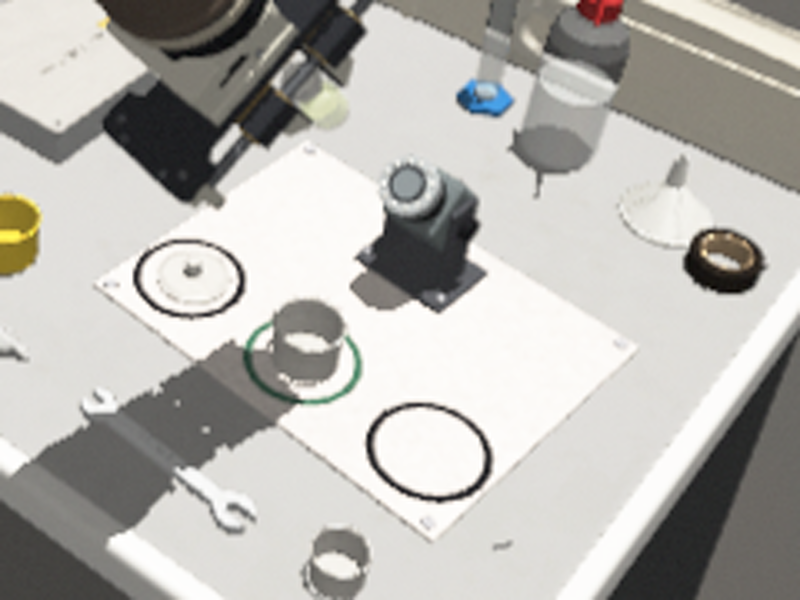

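View pics/wrist11.png

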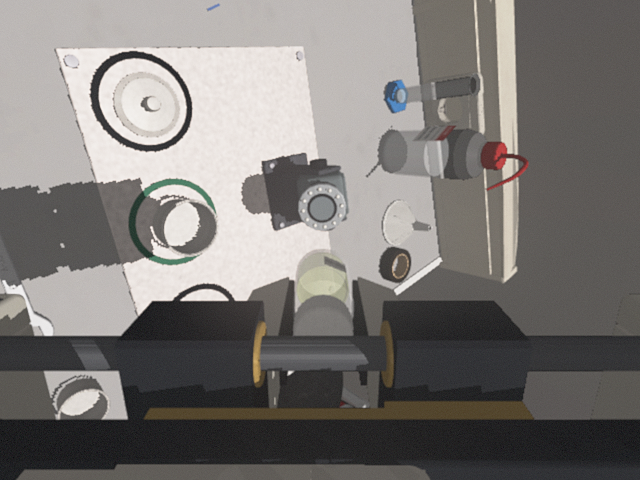

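Run:
```python
from tgt import *
s=arm.observe(); F=np.array([.5085,-.1485,.225]); L=F-.15*a
T=cur(s); base=T[:3,3]-.009*T[:3,2]; print('base est',base.round(4),'L',L.round(4),'ang',np.degrees(np.arccos(-T[:3,2]@a)))
for n in ('scene','top','wrist'):
    c=cam(n,s); d=np.load(n+'11.npz')['d'].astype(float)
    print(n,proj(c,[base,base+.06*a,L]).round(1).tolist())
    v,u=np.mgrid[:480,:640]; P=pts(c,d,u.ravel(),v.ravel()); P=P[d.ravel()>0]
    q=(P-base); t=q@(-T[:3,2]); r=np.linalg.norm(q-np.outer(t,-T[:3,2]),axis=1)
    k=(r<.02)&(t>-.03)&(t<.03); print(' vial pts',k.sum(),np.percentile(t[k],[1,5,20]).round(4) if k.any() else '')
    if k.sum()>20:
        y=q[k&(t<.02)]@T[:3,:3]; print(' tool-frame extents',y.min(0).round(4),y.max(0).round(4))
    # lens ring
    q=P-L; t=q@a; r=np.linalg.norm(q-np.outer(t,a),axis=1); k=(r<.03)&(abs(t)<.02)
    if k.sum()>20:
        Q=P[k]; m=np.abs(t[k]-np.percentile(t[k],80))<.003; Q=Q[m]; cc=Q.mean(0); n_=np.linalg.svd(Q-cc)[2][2]; n_*=np.sign(n_@a)
        print(' lens',m.sum(),cc.round(4),'normal',n_.round(3),'offaxis',((cc-L)-((cc-L)@a)*a).round(4),'t',np.percentile(t[k],[50,80,95]).round(4))
im=np.load('wrist11.npz')['im'];save(cv2.resize(im[220:380,220:420],(800,600),interpolation=cv2.INTER_CUBIC),'w11z.png')
for r in arm.look_for('scene','inspection_camera')[:1]: print(r)
for r in arm.look_for('scene','white_vial')[:2]: print(r)
```

```text
base est [ 0.5095 -0.1465  0.2259] L [ 0.6045 -0.1577  0.1101] ang 0.21865627606868612
scene [[378.9, 252.1], [368.5, 242.3], [401.3, 273.9]]
 vial pts 93 [-0.0002  0.0014  0.0063]
 tool-frame extents [-0.0149 -0.013  -0.02  ] [-0.0035  0.0132  0.0012]
 lens 182 [ 0.6047 -0.1603  0.1091] normal [-0.648  0.062  0.759] offaxis [-0.0004 -0.0025 -0.0002] t [-0.0024 -0.0003  0.0012]
top [[384.5, 258.7], [377.5, 264.5], [400.0, 247.0]]
 vial pts 0 
 lens 29 [ 0.6184 -0.1589  0.1212] normal [-0.803  0.082  0.591] offaxis [ 0.0136 -0.0012  0.0115] t [-0.0023  0.0004  0.0021]
wrist [[324.4, 272.0], [325.3, 335.1], [322.4, 208.0]]
 vial pts 1142 [0.0022 0.0042 0.0088]
 tool-frame extents [ 0.003  -0.0147 -0.02  ] [ 0.0154  0.012  -0.001 ]
 lens 1726 [ 0.6039 -0.1572  0.1092] normal [-0.64   0.065  0.766] offaxis [-0.0007  0.0006 -0.0006] t [-0.0004  0.0006  0.0014]
{'rect': [409.1, 280.1, 24.8, 25.3], 'conf': 0.61}
{'rect': [377.6, 250.4, 15.7, 15.9], 'conf': 0.63}
```

View pics/w11z.png

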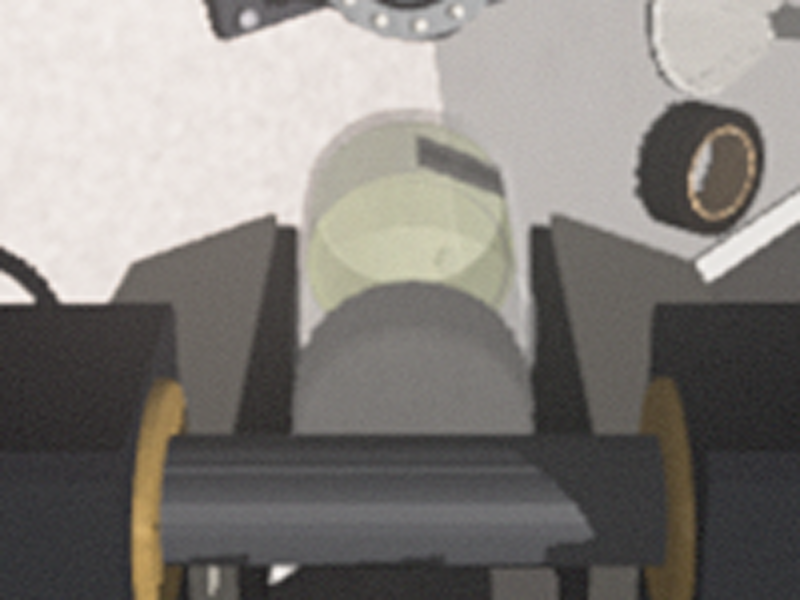

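The vial sits straight in the grip. Its base shows in scene at (378,251), matching the projection (379,252), and the lens centre and axis measured from depth agree with the model to about 1–3 mm. One steady row, a final check, then hand in.

```bash
python3 -m pendant '[[[-0.002,-0.001,0],[0,0,0],0.015],[[0,0,0],[0,0,0],0.015],[[0,0,0],[0,0,0],0.015],[[0,0,0],[0,0,0],0.015]]' 35
python3 - <<'E'
from tgt import *
from meas import circ
im,d=arm.get_image('scene'); c=cam('scene'); v,u=np.mgrid[:480,:640]; P=pts(c,d.astype(float),u.ravel(),v.ravel())
m=(abs(P[:,2]-.041)<.004)&(np.hypot(P[:,0]-.508,P[:,1]+.1485)<.04); print('rim scene',circ(P[m]),'green scene was .5072 -.1497')
s=arm.observe(); T=cur(s); print('base',(T[:3,3]-.009*T[:3,2]).round(4),'dq',abs(s['dq']).max().round(4),s['width'],s['clock'],s['joints'].round(3))
print(arm.sign_off())
E
```

```text
clock: 18.85
position: [0.5134, -0.1501, 0.2179]
ee_rot: [2.015, 1.601, 0.679]
force: [-0.1, -0.3, -0.3]
width: 0.284
rim scene [ 0.5092 -0.1511  0.0245] green scene was .5072 -.1497
base [ 0.5076 -0.1495  0.2248] dq 0.0013 0.2790767961718496 18.9 [-0.876 -0.295  0.986  2.451  0.939  0.235 -0.903]
the job is handed in; nothing more can be done
None
```

The cup stands let go in the green ring, and the white-capped vial is held at the camera's focus. I handed the job in at 18.9 s while still holding the vial; no verdict was reported.

**Last checks**
- **Cup:** upright, about 1.5–2.5 mm from the ring centre. It slid the whole way without being lifted.
- **Vial:** its base is estimated about 1–2 mm from the focus, taken from the arm's pose and the grip. The scene camera put it within about 2 pixels of that. The axis is within about 0.5° of the viewing axis, cap uppermost.
- **Steadiness:** joint speeds were about 0.001 rad/s, with a 35 N grip.
- **Black-capped vials and lid:** they looked unmoved in the pictures. I did not measure the black vials' positions again at the end.

**What disagreed**
- **Fingertips:** both the scene and wrist cameras showed the real tips about 37 mm short of the reported TCP. My first grasp therefore closed in the air above the cup, touching nothing. I used the measured tip position from then on.
- **Cameras:** the fixed cameras differed from each other by about 3 mm, so I relied on the wrist camera.
- **Third joint:** it came close to its range limit during the carry (1.28 of 1.32 rad) and moved away again. No joint's range was passed in the readings I took.

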